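# Strain check of a bonded acrylic cell in the bench polariscope

### The job

Set up the bench polariscope for a strain check: take the grey analyser filter (blue tab) from the filter stand, hang it over the polariscope's empty crossbar, centred between the posts, and let go. Then lift the clear acrylic cell out of the rack, gripping it by its white frosted sides only and never putting a finger on its clear windows, and hold it upright in the middle of the light path between lamp and analyser, clear windows square to the light. Finish while still holding it there, clear of everything else, and leave all the other things on the bench where they are.

Things in the scene. Friction and masses are not known exactly. Their poses are not given: they have to be found in the camera images.
- polariscope: Bench polariscope, fixed, turned a little each time; z up. Origin: on the bench, under point light_path. Base plate 180 (x) by 270 (y) mm, top at z = 18. Grey lamp house at its +y end, 130 wide, 62 deep, top at z = 170 mm; its round lit window (black ring 94 mm across) in the face at y = +76 mm shines along -y. At y = -85 mm a crossbar runs along x on two posts.
- bar_mid (a point): Middle of the polariscope's crossbar, on its axis, 157 mm above the bench; axes as the polariscope's: the bar runs along x. Round steel bar, diameter 12 mm, 138 mm free between the post clamps (18 mm cubes centred 78 mm either side). Empty at the start.
- light_path (a point): Point on the light axis, 112 mm above the bench, where the cell's centre is to be held: about midway between lamp window (76 mm off, at +y) and crossbar (85 mm off, at -y). Axes as the polariscope's; the light runs along y. The light field is about 78 mm across.
- analyser: Loose filter, about 0.12 kg: aluminium frame, dark grey film, blue tab. Origin on the axis of the bar it hangs on; x along the bar, z up. Framed sheet 90 wide, 4 thick, from z = 0 to -90 mm at y = +14; steel lip to z = -26 at y = -14; 24 mm free between them; a roof-shaped ridge seats on the bar. Hangs plumb, either way round. Starts on the filter stand, in one of two places. Lift it 95 mm to clear a bar.
- analyser_tab (a point): Place to grip the analyser: on its blue tab, 33 mm above its origin. The tab is 40 (x) by 10 (y) mm, its top 52 mm above the origin, and the ridge below it reaches to 11 mm above the origin.
- filter_stand: Fixed stand for filters: plywood foot 340 (x) by 80 mm and a 12 mm steel bar along x, axis 125 mm above the bench, on two posts 300 mm apart. Origin: on the bench, mid foot. Filters hang about 65 mm either side of the middle.
- cell: The clear cell to be checked: open-topped square cell of bonded acrylic, 30 by 30 mm, 80 mm tall, about 56 g (varies). Origin: centre of its underside, z up. Its two sides facing +x and -x are white and frosted, full 30 mm wide, to be gripped; its sides facing +y and -y are the clear windows (22 mm wide between the frosted walls). It stands upright in one of three pockets of the rack.
- cell_mid (a point): Centre of the cell, 40 mm above its underside, axes as the cell's.
- cell_window_a: The cell's clear window on its +y side (part of the cell, frame as the cell's). Not to be touched by the gripper.
- cell_window_b: The cell's clear window on its -y side (part of the cell, frame as the cell's). Not to be touched by the gripper.
- cell_rack: Fixed wooden rack, 62 (x) by 200 (y) by 24 mm tall, with three pockets 34 by 34 mm, 14 mm deep (pocket floor 10 mm above the bench), in a row along y at -66, 0 and +66 mm. Cells stand in it with their frosted sides facing the rack's +x and -x. Origin: on the bench, centre.
- amber_filter: Loose amber colour filter with an orange tab, same shape as the analyser, hanging on the filter stand in the other place; to be left there. Origin as the analyser's.
- amber_cell: Cell with amber windows, same size and build as the clear cell, in another pocket of the rack; not wanted, to be left in its pocket. Origin: centre of its underside.
- blue_cell: Cell with blue windows, same size and build as the clear cell, in another pocket of the rack; not wanted, to be left in its pocket. Origin: centre of its underside.
- glue: Small white glue bottle, diameter 34, 95 mm tall, standing on the bench beyond the cell rack. Origin: centre of its underside.
- knife: Orange-yellow snap-off knife, 150 mm long, lying on the near side of the bench. Origin: underside, near its middle.
- wing_blank: Balsa wing blank 200 by 50 by 6 mm, lying on the far cutting mat. Origin: centre of its underside.
- tape: Roll of tape, outer diameter 90, 24 mm high, lying flat. Origin: centre of its underside.
- marker: Red marker pen with black cap, 130 mm long, lying on the plans at the far side. Origin: underside, middle.
There are look-alikes about, which are no part of the job. What is shaped like the cell but green is not meant.

How it is judged:
On the way, in this order (a step that is already met when the one before it is completed fails the run):
1. The grey analyser hangs on the polariscope's crossbar, centred and let go (x of analyser in the frame of bar_mid between -0.018 and 0.018 m and y of analyser in the frame of bar_mid between -0.006 and 0.006 m and z of analyser in the frame of bar_mid between -0.006 and 0.006 m and angle between analyser's own z axis and vertical below 0.2 rad and contact force between analyser and polariscope above 0.3 N and contact force between the fingers and analyser below 0.05 N and linear speed of analyser below 0.03 m/s), for 0.2 s.
2. The clear cell is held in the light path, windows square to the light (x of cell_mid in the frame of light_path between -0.015 and 0.015 m and z of cell_mid in the frame of light_path between -0.015 and 0.015 m and y of cell_mid in the frame of light_path between -0.03 and 0.03 m and angle between the y axis of cell and the y axis of polariscope, either way round below 0.17 rad and angle between cell's own z axis and vertical below 0.17 rad and contact force between the fingers and cell above 0.8 N and contact force between cell and polariscope below 0.05 N and contact force between cell and analyser below 0.05 N and linear speed of cell below 0.03 m/s), for 0.2 s.
At the end, for the whole second after the job is handed in: Analyser hangs still on the crossbar, let go (within 18 mm of the bar's middle, tilt under 0.2 rad). Cell held still in the fingers, clear of polariscope and analyser, its centre in the light path (15 mm across and in height, 30 mm along), upright and square to the light within 0.17 rad (all of step 1 and all of step 2); the arm keeps its last pose, push and grip.
It fails at once if The gripper or arm touches a clear window of the cell (contact force between any of the fingers, the arm and cell_window_a above 0.3 N or contact force between any of the fingers, the arm and cell_window_b above 0.3 N).
It fails at once if Another thing on the bench is moved (filters and cells 30 mm, the rest 40 mm) (distance of any of amber_filter, amber_cell, blue_cell from where it was at the start of the episode above 0.03 m or distance of any of glue, knife, wing_blank, tape, marker from where it was at the start of the episode above 0.04 m).
It fails at once if The amber or blue cell is tipped over (angle between any of amber_cell, blue_cell's own z axis and vertical above 0.4 rad).
It also fails if it takes over 61 s, if anything falls off the work surface, if the arm or the gripper's body presses on something with over 40 N, if the wrist force passes 120 N, or if a joint passes its speed limit or range.

### The arm

A 6-joint arm with a two-finger parallel gripper is mounted at the origin on the work surface. World frame = base frame: x ahead of the robot, y to its left, z up, the work surface at z = 0. Lengths are in m, angles in rad, forces in N, time in s.
With the tool pointing down it reaches from about 0.4 to 0.825 m from the base axis. Payload 7 kg.
Tool frame: the origin (TCP) lies midway between the tips of the shut fingers; the grasp point (between the pads) lies hold_point_z behind it (hold_point_z is the distance from the TCP to the grasp point, in m); z points along the fingers, y is the line along which they close (so a half turn about z gives the same grasp; the last joint's range is limited). The gripper opens to 88 mm and grips with 3 to 60 N. Pads are 19 mm wide; open, the fingers measure 130 mm over their backs; the gripper's body (78 mm by 193 mm) begins 47 mm behind the grasp point.
Start: joints at [-0.848, 0.359, 0.012, 0, -1.224, -0.288], TCP at [0.284, -0.612, 0.198] pointing down, gripper open.
Joint ranges: [-3.07, 3.07], [-1.43, 2.12], [-1.02, 1.25], [-3.03, 1.67], [-3.05, -0], [-3.03, 3.03]. Speed limits (rad/s): [2.39, 2.39, 3.01, 3.14, 3.14, 3.14].

### API

Orientations are given as [roll, pitch, yaw] about the fixed x, y, z axes, in that order (R = Rz(yaw) Ry(pitch) Rx(roll)).
In Python, from station import * gives the robot as it stands.
- The arm moves only by the tool apply_moves, never from a script. Its argument "steps" is a list of rows, each an object with "translation": the shift along the world's x, y, z scaled (see below), a list of three; "rotation": the turn, a rotation vector about the world's x, y, z scaled (see below), a list of three. A call has exactly 10 rows; each row is the pose to reach, as a shift and turn from the pose commanded when the call began; what a row does not reach only later rows make up. The controller multiplies each number of a shift by 250 mm and each number of a turn by 30 degrees. A row lasts 1/12 s, in which the tool goes at most 41.7 mm and 7.16 degrees, less where a joint would pass 70% of its speed; a pose out of reach is approached as far as the arm can. A call with a number of a shift or a turn outside -1 to 1 is refused whole. A call with a gripper value outside its range is refused whole. "jaw" is the closure, from -1 (fully open) to 1 (shut), so that 0 is half open, set as the call begins (left out, the last holds). The fingers move at their own pace and stop on an object; "newtons" is the grip in N (left out, the last holds). Time passes only in rows, so rows that repeat a pose let the fingers close, or fill a call up. It gives the time, the measured TCP pose, the force, the opening and the grip force at its end, in the units of the state.
- get_state(): the state, without advancing time (a new reading comes with each control period).
- grab_frame(name): name is "scene" or "top" or "wrist"; returns the picture (384x512x3 uint8, blue, green, red); there is no depth.
- camera_model(name): a dict with "fx", "fy", "cx", "cy" (pixels), "xyz" and "rotation" of the camera in the world. Camera axes: x right, y down, z forward; pixel columns grow to the right and rows downward; lengths in m; the calibration is good to about 2 mm. A picture is of the moment at which its call begins: read the wrist's pose just before it. camera_model takes no time and is no camera call; for the wrist camera it gives the pose at the moment of the call.
- job_done(): hands the job in; it is judged then, once.
The state is a dict: "t": time; "q": joint angles; "qd": joint speeds; "joint_efforts": joint torques, N m; "eef_pos": TCP position; "ee_rot": TCP orientation; "force": force on the tool from outside, world axes, zero at the start; "moment": the same for the moment, N m; "width": finger opening in m; "gripper_force": force on a finger pad.
Only numpy, scipy, OpenCV 4.12 (cv2) and the standard library are available. Lean on these libraries where they do the work, as an engineer would, in place of code of your own. Each camera call takes 0.05 s, during which the arm holds its last target. There are 200 camera calls.

## Working session

There is one attempt and no reset: what is moved stays moved. The work goes in short steps, Python scripts to look and compute and a tool call to move; the robot and the scene stay as the last step left them, time stands still between calls to the robot, and variables do not carry over. Pictures are saved under pics/ and viewed, at most 12 in all, crops included, and the job is handed in when it is done.

Besides the shell and the picture viewer there is one more tool, called after ">>>" as name(argument=value, ...) on one line, values as JSON. apply_moves: Moves the arm, as the interface text tells. Shifts and turns lie within -1 to 1; 1 stands for 250 mm of shift or 30 degrees of turn. Its arguments: {"type":"object","properties":{"steps":{"type":"array"},"jaw":{"type":"number"},"newtons":{"type":"number"}},"required":["steps"]}

```bash
mkdir -p pics; ls; python3 - <<'E'
from station import *
import cv2,numpy as np
s=get_state();print({k:np.round(v,3) for k,v in s.items()})
try: print(hold_point_z)
except Exception as e: print(e)
for n in("top","scene"):
    f=grab_frame(n);cv2.imwrite(f"pics/{n}0.png",f);m=camera_model(n);print(n,{k:np.round(v,4).tolist() for k,v in m.items()})
E
```

```text
pics
{'t': np.float64(0.0), 'q': array([-0.848,  0.359,  0.011, -0.   , -1.224, -0.288]), 'qd': array([ 0.   ,  0.   ,  0.   , -0.001,  0.001,  0.   ]), 'joint_efforts': array([ 0.0000e+00, -5.8272e+01,  2.9305e+01,  6.9980e+00,  7.0000e-03,
       -0.0000e+00]), 'eef_pos': array([ 0.284, -0.612,  0.197]), 'ee_rot': array([ 3.14 , -0.   , -2.707]), 'force': array([1.245, 0.696, 0.209]), 'moment': array([-0.02 ,  0.052, -0.027]), 'gripper_force': np.float64(0.0), 'width': np.float64(0.088)}
0.0188
top {'fx': 387.1548, 'fy': 387.1548, 'cx': 258.245, 'cy': 195.4539, 'xyz': [0.4828, 0.0437, 1.1181], 'rotation': [-3.0616, 0.0017, -1.5811]}
scene {'fx': 386.1576, 'fy': 386.1576, 'cx': 258.488, 'cy': 188.359, 'xyz': [1.0302, -0.3281, 0.9456], 'rotation': [-2.5417, -0.0045, 0.9009]}
```

View pics/top0.png

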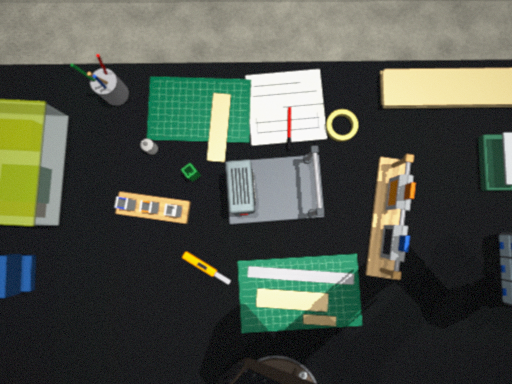

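View pics/scene0.png

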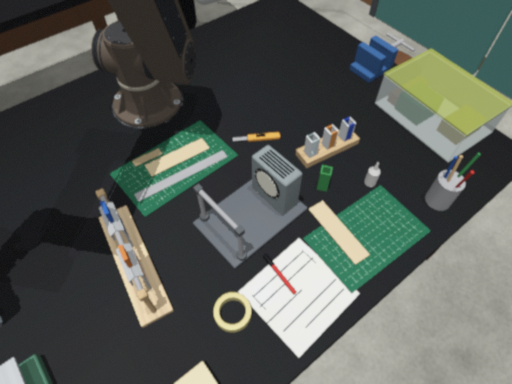

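The top view shows two filters on the stand: a blue tab at about (401,242) and an orange tab at about (408,190). The rack holds three cells at (122,204), (149,208) and (172,210), with the polariscope at about (275,190). The scene view shows clear, amber and blue cells at (312,144), (330,136) and (348,129); the green one at (325,178) is the look-alike. I'll confirm this in one enlarged montage.

```bash
cat > h.py <<'E'
from station import *
import cv2,numpy as np
from scipy.spatial.transform import Rotation as Ro
def cam(n):
    m=camera_model(n);r=np.array(m["rotation"],float)
    R=r if r.shape==(3,3) else Ro.from_euler('xyz',r).as_matrix()
    return m,R,np.array(m["xyz"])
def onz(c,uv,z):
    m,R,p=c;d=R@np.array([(uv[0]-m["cx"])/m["fx"],(uv[1]-m["cy"])/m["fy"],1.]);return p+d*(z-p[2])/d[2]
def ray(c,uv):
    m,R,p=c;d=R@np.array([(uv[0]-m["cx"])/m["fx"],(uv[1]-m["cy"])/m["fy"],1.]);return p,d/np.linalg.norm(d)
def proj(c,P):
    m,R,p=c;q=R.T@(np.array(P)-p);return np.array([m["cx"]+m["fx"]*q[0]/q[2],m["cy"]+m["fy"]*q[1]/q[2]])
def tri(rays):
    A=0;b=0
    for p,d in rays:
        M=np.eye(3)-np.outer(d,d);A=A+M;b=b+M@p
    return np.linalg.solve(A,b)
E
python3 - <<'E'
from h import *
t=cv2.imread("pics/top0.png");s=cv2.imread("pics/scene0.png")
def c(im,x,y,w,h,k): return cv2.resize(im[y:y+h,x:x+w],(w*k,h*k),interpolation=cv2.INTER_CUBIC)
M=np.zeros((600,800,3),np.uint8)
def put(i,x,y): M[y:y+i.shape[0],x:x+i.shape[1]]=i
put(c(t,105,183,95,48,4),0,0)      # rack top
put(c(t,215,140,120,90,3),0,200)   # polariscope top
put(c(t,360,145,60,140,3),380,0)   # stand top
put(c(s,285,110,80,60,3),560,0)
put(c(s,90,180,85,140,2),560,190)
put(c(s,190,145,125,120,2),390,430-10)if 0 else None
cv2.imwrite("pics/mont.png",M)
T=cam("top");S=cam("scene")
for n,lo,hi in(("blue",(105,120,80),(125,255,255)),("orange",(5,150,120),(16,255,255))):
  for nm,im in(("top",t),("scene",s)):
    m=cv2.inRange(cv2.cvtColor(im,cv2.COLOR_BGR2HSV),lo,hi)
    k,_,st,ce=cv2.connectedComponentsWithStats(m)
    print(n,nm,[(np.round(ce[i],1).tolist(),st[i][:5].tolist()) for i in range(1,k) if st[i][4]>12])
E
```

```text
blue top [([98.1, 80.0], [93, 75, 12, 12, 28]), ([404.5, 242.9], [399, 235, 12, 17, 147]), ([501.5, 245.0], [500, 242, 4, 7, 28]), ([3.1, 275.2], [0, 255, 8, 43, 306]), ([25.8, 273.1], [19, 255, 14, 37, 443]), ([502.9, 268.0], [501, 265, 5, 8, 25]), ([504.4, 291.7], [503, 288, 4, 8, 30])]
blue scene [([372.7, 58.5], [350, 37, 47, 45, 1278]), ([346.5, 118.5], [344, 117, 5, 5, 15]), ([349.9, 130.5], [347, 124, 7, 15, 49]), ([451.0, 165.2], [445, 157, 13, 20, 54]), ([106.1, 210.6], [100, 201, 13, 21, 99])]
orange top [([412.2, 190.3], [409, 182, 7, 17, 61])]
orange scene [([332.6, 138.9], [330, 133, 6, 14, 33]), ([124.7, 255.3], [120, 246, 11, 20, 67])]
```

View pics/mont.png

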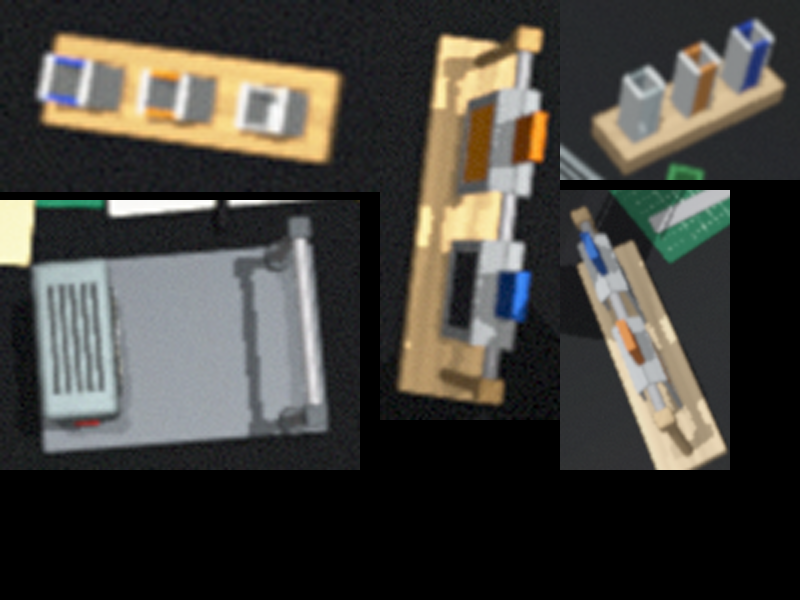

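```bash
python3 - <<'E'
from h import *
T=cam("top");S=cam("scene")
a=onz(T,(315,149.3),.166);b=onz(T,(319.7,210.7),.166)
print("clamps",a,b,"len",np.linalg.norm(a-b),"xaxis yaw",np.degrees(np.arctan2(*(a-b)[1::-1])))
p=onz(T,(324,216.7),.018);q=onz(T,(230,223.3),.018);print("plate",p,q,np.linalg.norm(p-q),"yaxis",np.degrees(np.arctan2(*(q-p)[1::-1])))
print("tab", tri([ray(T,(404.5,242.9)),ray(S,(106.1,210.6))]), onz(T,(404.5,242.9),.17))
print("orange", tri([ray(T,(412.2,190.3)),ray(S,(124.7,255.3))]))
for n,uv in(("up",(360+150/3,145+42/3)),("lo",(360+110/3,145+390/3))):print("standpost",n,onz(T,uv,.13))
for n,uv in(("clear",(105+263/4,183+108/4)),("amber",(105+163/4,183+96/4)),("blue",(105+67/4,183+80/4))):print(n,onz(T,uv,.09))
E
```

```text
clamps [ 0.67291945 -0.09804486  0.166     ] [ 0.51991334 -0.10622446  0.166     ] len 0.15322458854657905 xaxis yaw 3.060078199178134
plate [ 0.50853961 -0.14132834  0.018     ] [0.49262424 0.12548383 0.018     ] 0.2672864228723813 yaxis 93.41365273584428
tab [ 0.43858288 -0.3141953   0.16008565] [ 0.43933255 -0.30990181  0.17      ]
orange [ 0.56906699 -0.33532817  0.16225261]
standpost up [ 0.652167   -0.34769462  0.13      ]
standpost lo [ 0.35745218 -0.30185981  0.13      ]
clear [0.52885942 0.27741211 0.09      ]
amber [0.53753188 0.3439707  0.09      ]
blue [0.54885514 0.40801158 0.09      ]
```

Clear cell: top-view (171,210), the rack pocket nearest the polariscope. It has no tint, unlike the amber cell (146,207) and the blue cell (122,203). The analyser is the blue tab with grey film at (404,243); orange (412,190) is the amber filter. I'll move over the analyser first.

>>> apply_moves(steps=[{"translation": [0.02, 0.05, 0.1], "rotation": [0, 0, -0.1]}, {"translation": [0.06, 0.15, 0.2], "rotation": [0, 0, -0.2]}, {"translation": [0.12, 0.28, 0.3], "rotation": [0, 0, -0.35]}, {"translation": [0.2, 0.42, 0.4], "rotation": [0, 0, -0.5]}, {"translation": [0.28, 0.56, 0.45], "rotation": [0, 0, -0.65]}, {"translation": [0.36, 0.7, 0.48], "rotation": [0, 0, -0.8]}, {"translation": [0.43, 0.84, 0.48], "rotation": [0, 0, -0.9]}, {"translation": [0.48, 0.94, 0.48], "rotation": [0, 0, -1.0]}, {"translation": [0.5, 1.0, 0.48], "rotation": [0, 0, -1.0]}, {"translation": [0.5, 1.0, 0.48], "rotation": [0, 0, -1.0]}], jaw=-1, newtons=20)

```text
t: 0.93
eef_pos: [0.4103, -0.3593, 0.3183]
ee_rot: [3.141, 0.001, 3.056]
force: [-0.9, -0.3, 0.0]
width: 0.0876
gripper_force: 0.0
```

```bash
python3 - <<'E'
from h import *
s=get_state();W=cam("wrist");np.savez("pics/w1.npz",fx=W[0]["fx"],fy=W[0]["fy"],cx=W[0]["cx"],cy=W[0]["cy"],R=W[1],p=W[2])
f=grab_frame("wrist");cv2.imwrite("pics/w1.png",f)
print(s["eef_pos"],s["ee_rot"],W[2],W[1].round(3),s["q"],W[0]["fx"])
E
```

```text
[ 0.41034614 -0.35930356  0.3182717 ] [3.14103494e+00 7.14955070e-04 3.05591370e+00] [ 0.32824976 -0.35370448  0.50369607] [[ 0.086  0.949  0.304]
 [ 0.996 -0.082 -0.025]
 [ 0.001  0.305 -0.952]] [-3.60418722e-01  8.77193620e-02 -7.06952218e-02 -7.40090210e-04
 -1.41184495e+00 -1.29593941e+00] 344.98506197860155
```

View pics/w1.png

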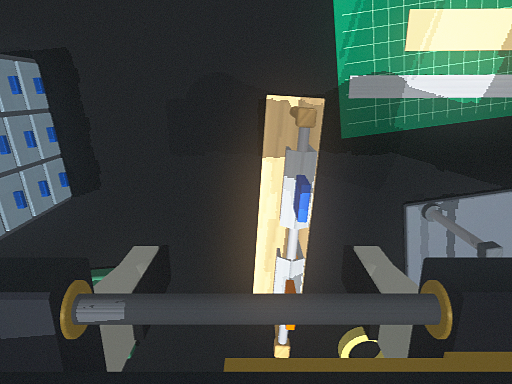

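Wrist view: the blue tab is at about (303,198), the orange tab at (291,290), and the stand's near post at (306,117). The polariscope's near clamp is at (432,211). Next I measure the tab's top face and the bar line.

```bash
cat >> h.py <<'E'
def load(f):
    d=np.load(f);return ({k:float(d[k]) for k in("fx","fy","cx","cy")},d["R"],d["p"])
E
python3 - <<'E'
from h import *
W=load("pics/w1.npz");im=cv2.imread("pics/w1.png");hsv=cv2.cvtColor(im,cv2.COLOR_BGR2HSV)
roi=np.zeros(im.shape[:2],np.uint8);roi[160:240,270:330]=255
m=cv2.inRange(hsv,(100,120,60),(130,255,255))&roi
v=hsv[...,2][m>0];print("n",len(v),np.percentile(v,[5,25,50,75,95]))
th,_=cv2.threshold(v,0,255,cv2.THRESH_OTSU);print(th)
for nm,mm in(("all",m),("bright",m&cv2.inRange(hsv[...,2],th+1,255)),("dark",m&cv2.inRange(hsv[...,2],0,th))):
    c=max(cv2.findContours(mm.copy(),0,2)[0],key=cv2.contourArea);r=cv2.minAreaRect(c);bx=cv2.boxPoints(r)
    print(nm,np.round(r[0],1),np.round(r[1],1),[ (np.round(x,1).tolist(),onz(W,x,.177)[:2].round(4).tolist()) for x in bx], onz(W,r[0],.177).round(4))
g=cv2.cvtColor(im,cv2.COLOR_BGR2GRAY)
for r in(138,142,146,232,238,244): print(r,g[r,282:318].tolist())
E
```

```text
n 399 [118. 154. 240. 250. 255.]
189.0
all [303.7 198.1] [11.6 46.2] [([296.8999938964844, 220.89999389648438], [0.4565, -0.3225]), ([299.0, 174.8000030517578], [0.4088, -0.3181]), ([310.6000061035156, 175.3000030517578], [0.4104, -0.3069]), ([308.3999938964844, 221.5], [0.4581, -0.3109])] [ 0.433  -0.3146  0.177 ]
bright [303.1 207. ] [ 9.3 29. ] [([296.8999938964844, 220.89999389648438], [0.4565, -0.3225]), ([300.1000061035156, 192.0], [0.4263, -0.3178]), ([309.29998779296875, 193.0], [0.4282, -0.3088]), ([306.1000061035156, 221.89999389648438], [0.4584, -0.3132])] [ 0.4421 -0.3156  0.177 ]
dark [304.8 183.4] [18.1  9.6] [([299.0, 175.0], [0.4091, -0.3181]), ([308.6000061035156, 173.89999389648438], [0.4088, -0.3088]), ([310.70001220703125, 191.8000030517578], [0.427, -0.3074]), ([301.1000061035156, 192.89999389648438], [0.4274, -0.3169])] [ 0.418  -0.3128  0.177 ]
138 [159, 157, 154, 154, 155, 158, 159, 159, 158, 157, 153, 149, 148, 146, 147, 137, 113, 112, 123, 129, 130, 130, 136, 130, 127, 121, 113, 140, 141, 140, 145, 147, 147, 151, 153, 151]
142 [154, 155, 157, 156, 155, 158, 
[... 162 characters left out ...]
8, 156, 145, 119, 127, 128, 157, 160, 155, 148, 149, 146, 147, 155, 112, 108, 121, 125, 129, 133, 138, 129, 125, 121, 116, 113, 118, 110, 134, 149, 147, 147, 150, 148, 152]
232 [237, 237, 243, 181, 149, 152, 135, 175, 215, 227, 232, 240, 239, 232, 224, 207, 163, 178, 188, 187, 192, 195, 197, 196, 196, 206, 205, 101, 61, 70, 63, 66, 69, 61, 67, 61]
238 [236, 239, 175, 147, 151, 134, 161, 201, 225, 230, 238, 239, 235, 228, 215, 189, 171, 179, 188, 193, 194, 195, 197, 196, 198, 202, 104, 55, 67, 70, 66, 69, 65, 63, 63, 64]
244 [237, 243, 181, 147, 148, 135, 184, 218, 226, 236, 238, 236, 230, 224, 200, 133, 114, 113, 183, 198, 194, 197, 197, 196, 206, 123, 67, 66, 70, 66, 64, 65, 62, 65, 60, 63]
```

```bash
python3 - <<'E'
from h import *
W=load("pics/w1.npz");im=cv2.imread("pics/w1.png")
for z in(.125,.131):
  a=onz(W,(302.8,142),z);b=onz(W,(302.8,235),z);print(z,a,b,np.degrees(np.arctan2(*(b-a)[1::-1])))
for y in(-.3152,-.312): print([proj(W,(x,y,z)).round(1).tolist() for x,z in((.4175,.177),(.4175,.15),(.4575,.177))])
cv2.imwrite("pics/w1c.png",cv2.resize(im[110:260,260:340],None,fx=4,fy=4,interpolation=cv2.INTER_CUBIC))
E
```

```text
0.125 [ 0.38537341 -0.3065338   0.125     ] [ 0.4954399  -0.31144107  0.125     ] -2.5528168623854333
0.131 [ 0.38446835 -0.30728117  0.131     ] [ 0.49279096 -0.31211068  0.131     ] -2.5528168623854253
[[302.4, 183.1], [299.0, 176.6], [304.2, 221.2]]
[[305.7, 182.9], [302.1, 176.4], [307.3, 221.0]]
```

View pics/w1c.png

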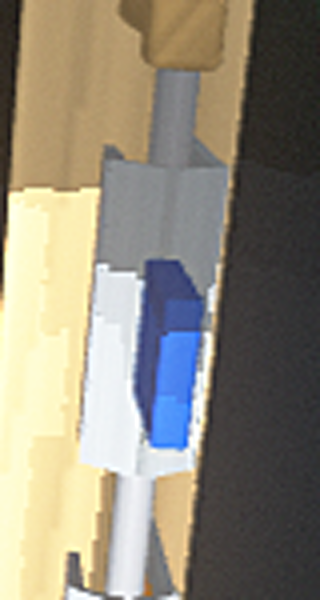

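```bash
python3 - <<'E'
from h import *
W=load("pics/w1.npz")
P=np.array([onz(W,u,.177) for u in((301.2,184.5),(310.5,185),(307.5,221.2),(298,221.7))]);print(P.round(4),P.mean(0))
d=(P[2]+P[3]-P[0]-P[1]);print(np.degrees(np.arctan2(d[1],d[0])))
a=onz(W,(304,140),.13);b=onz(W,(292.2,235),.13);print(a,b,np.degrees(np.arctan2(*(b-a)[1::-1])),a+(b-a)*(P.mean(0)[0]-a[0])/(b-a)[0])
E
```

```text
[[ 0.4188 -0.3164  0.177 ]
 [ 0.4201 -0.3074  0.177 ]
 [ 0.4578 -0.3118  0.177 ]
 [ 0.4575 -0.3214  0.177 ]] [ 0.43851923 -0.31426174  0.177     ]
-7.081627953122895
[ 0.38258932 -0.3057744   0.13      ] [ 0.49215544 -0.32439764  0.13      ] -9.646522738101735 [ 0.43851923 -0.31528095  0.13      ]
```

>>> apply_moves(steps=[{"translation": [0.03, 0.04, -0.04], "rotation": [0, 0, -0.03]}, {"translation": [0.06, 0.09, -0.1], "rotation": [0, 0, -0.07]}, {"translation": [0.09, 0.14, -0.18], "rotation": [0, 0, -0.13]}, {"translation": [0.114, 0.18, -0.26], "rotation": [0, 0, -0.13]}, {"translation": [0.114, 0.18, -0.32], "rotation": [0, 0, -0.13]}, {"translation": [0.114, 0.18, -0.36], "rotation": [0, 0, -0.13]}, {"translation": [0.114, 0.18, -0.36], "rotation": [0, 0, -0.13]}, {"translation": [0.114, 0.18, -0.36], "rotation": [0, 0, -0.13]}, {"translation": [0.114, 0.18, -0.36], "rotation": [0, 0, -0.13]}, {"translation": [0.114, 0.18, -0.36], "rotation": [0, 0, -0.13]}], jaw=-0.2)

```text
t: 1.82
eef_pos: [0.4382, -0.3179, 0.2292]
ee_rot: [-3.141, 0.002, 2.984]
force: [1.0, -0.1, 0.6]
width: 0.0525
gripper_force: 0.0
```

>>> apply_moves(steps=[{"translation": [0, 0.005, -0.05], "rotation": [0, 0, 0]}, {"translation": [0, 0.01, -0.11], "rotation": [0, 0, 0]}, {"translation": [0, 0.012, -0.17], "rotation": [0, 0, 0]}, {"translation": [0, 0.012, -0.23], "rotation": [0, 0, 0]}, {"translation": [0, 0.012, -0.28], "rotation": [0, 0, 0]}, {"translation": [0, 0.012, -0.32], "rotation": [0, 0, 0]}, {"translation": [0, 0.012, -0.345], "rotation": [0, 0, 0]}, {"translation": [0, 0.012, -0.345], "rotation": [0, 0, 0]}, {"translation": [0, 0.012, -0.345], "rotation": [0, 0, 0]}, {"translation": [0, 0.012, -0.345], "rotation": [0, 0, 0]}])

```text
t: 2.65
eef_pos: [0.4384, -0.3145, 0.1427]
ee_rot: [-3.141, 0.001, 2.985]
force: [-0.4, -0.5, -0.1]
width: 0.0526
gripper_force: 0.0
```

>>> apply_moves(steps=[{"translation": [0, 0, 0], "rotation": [0, 0, 0]}, {"translation": [0, 0, 0], "rotation": [0, 0, 0]}, {"translation": [0, 0, 0], "rotation": [0, 0, 0]}, {"translation": [0, 0, 0], "rotation": [0, 0, 0]}, {"translation": [0, 0, 0], "rotation": [0, 0, 0]}, {"translation": [0, 0, 0], "rotation": [0, 0, 0]}, {"translation": [0, 0, 0], "rotation": [0, 0, 0]}, {"translation": [0, 0, 0], "rotation": [0, 0, 0]}, {"translation": [0, 0, 0], "rotation": [0, 0, 0]}, {"translation": [0, 0, 0], "rotation": [0, 0, 0]}], jaw=1, newtons=20)

```text
t: 3.48
eef_pos: [0.4378, -0.3142, 0.1418]
ee_rot: [3.142, -0.0, 2.985]
force: [-0.2, 0.7, 0.3]
width: 0.0099
gripper_force: 20.0
```

>>> apply_moves(steps=[{"translation": [0, 0, 0.03], "rotation": [0, 0, 0]}, {"translation": [0, 0, 0.08], "rotation": [0, 0, 0]}, {"translation": [0, 0, 0.14], "rotation": [0, 0, 0]}, {"translation": [0, 0, 0.21], "rotation": [0, 0, 0]}, {"translation": [0, 0, 0.29], "rotation": [0, 0, 0]}, {"translation": [0, 0, 0.37], "rotation": [0, 0, 0]}, {"translation": [0, 0, 0.45], "rotation": [0, 0, 0]}, {"translation": [0, 0, 0.52], "rotation": [0, 0, 0]}, {"translation": [0, 0, 0.56], "rotation": [0, 0, 0]}, {"translation": [0, 0, 0.56], "rotation": [0, 0, 0]}])

```text
t: 4.32
eef_pos: [0.4387, -0.3147, 0.2844]
ee_rot: [-3.141, 0.004, 2.985]
force: [-0.2, -0.3, -0.8]
width: 0.0093
gripper_force: 20.0
```

```bash
python3 - <<'E'
from h import *
s=get_state();W=cam("wrist");np.savez("pics/w2.npz",fx=W[0]["fx"],fy=W[0]["fy"],cx=W[0]["cx"],cy=W[0]["cy"],R=W[1],p=W[2])
w=grab_frame("wrist");cv2.imwrite("pics/w2.png",w)
t=grab_frame("top");cv2.imwrite("pics/top2.png",t);c=grab_frame("scene");cv2.imwrite("pics/scene2.png",c)
print(s["eef_pos"],s["ee_rot"],s["width"])
k=lambda im,x,y,w,h,f:cv2.resize(im[y:y+h,x:x+w],(w*f,h*f),interpolation=cv2.INTER_CUBIC)
M=np.zeros((600,800,3),np.uint8)
a=k(t,290,135,45,95,6);M[:a.shape[0],:270]=a[:600]
b=k(c,180,175,75,95,4);M[:380,270:570]=b
d=k(w,400,180,112,80,2);M[400:560,570:794]=d
M[0:384,570:800]=k(w,280,0,230,384,1)
cv2.imwrite("pics/m2.png",M)
E
```

```text
[ 0.43869629 -0.3147132   0.28442861] [-3.14054478  0.00390486  2.98479224] 0.009259194066039991
```

View pics/m2.png

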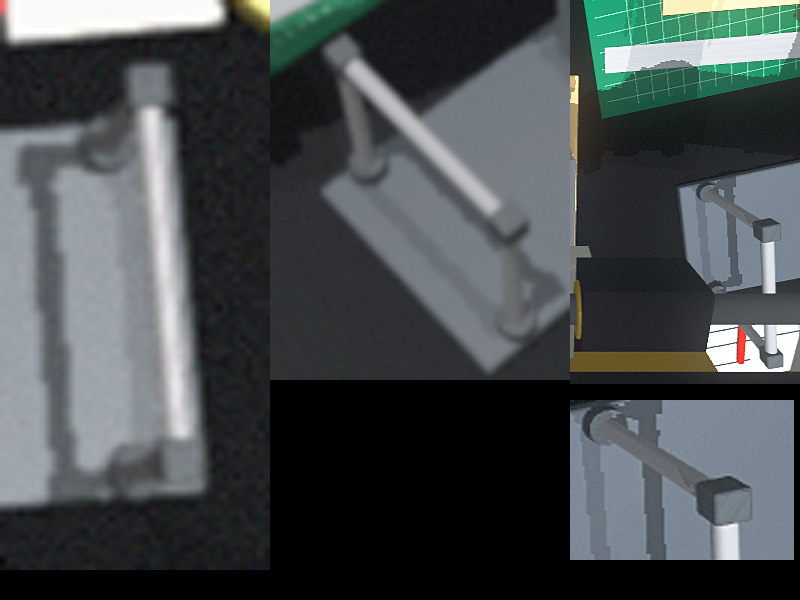

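The montage shows the crossbar clearly. In the top view its ends are at (315,152.5) and (320,208.3). In the scene view they are at (235,227) and (200.5,192), and in the wrist view at about (480,350) and (478.5,240).

```bash
python3 - <<'E'
from h import *
T=cam("top");S=cam("scene");W=load("pics/w2.npz")
far=[(T,(315,152.5)),(S,(235,227)),(W,(480.5,350))];near=[(T,(320,208.3)),(S,(200.5,192)),(W,(478.5,241))]
R=[]
for L in(far,near):
    X=tri([ray(*l) for l in L]);R.append(X);print("tri",X.round(4),[ (proj(c,X)-u).round(1).tolist() for c,u in L],"onz",[onz(c,u,.159).round(4).tolist() for c,u in L])
d=R[0]-R[1];print("mid",(R[0]+R[1])/2,np.linalg.norm(d),np.degrees(np.arctan2(d[1],d[0])))
E
```

```text
tri [ 0.6641 -0.1006  0.1595] [[0.7, 0.8], [0.8, 0.5], [1.3, 0.5]] onz [[0.6662, -0.0989, 0.159], [0.6618, -0.101, 0.159], [0.6638, -0.1016, 0.159]]
tri [ 0.5289 -0.1088  0.1577] [[0.1, -1.1], [-0.2, -0.5], [-0.5, -1.9]] onz [[0.5261, -0.1082, 0.159], [0.5312, -0.1097, 0.159], [0.5303, -0.109, 0.159]]
mid [ 0.59650323 -0.10465476  0.15860259] 0.13552211808518158 3.4722098488165622
```

>>> apply_moves(steps=[{"translation": [0.01, 0.04, 0.04], "rotation": [0, 0, 0.02]}, {"translation": [0.03, 0.11, 0.08], "rotation": [0, 0, 0.06]}, {"translation": [0.08, 0.2, 0.08], "rotation": [0, 0, 0.12]}, {"translation": [0.16, 0.31, 0.08], "rotation": [0, 0, 0.18]}, {"translation": [0.26, 0.43, 0.08], "rotation": [0, 0, 0.24]}, {"translation": [0.36, 0.54, 0.08], "rotation": [0, 0, 0.3]}, {"translation": [0.46, 0.65, 0.08], "rotation": [0, 0, 0.35]}, {"translation": [0.55, 0.75, 0.08], "rotation": [0, 0, 0.39]}, {"translation": [0.61, 0.81, 0.08], "rotation": [0, 0, 0.413]}, {"translation": [0.632, 0.84, 0.08], "rotation": [0, 0, 0.413]}])

```text
t: 5.3
eef_pos: [0.5973, -0.1016, 0.3003]
ee_rot: [3.142, -0.002, -3.079]
force: [-0.5, -0.2, -1.0]
width: 0.0095
gripper_force: 20.0
```

>>> apply_moves(steps=[{"translation": [0, 0, 0], "rotation": [0, 0, 0]}, {"translation": [0, 0, 0], "rotation": [0, 0, 0]}, {"translation": [0, 0, 0], "rotation": [0, 0, 0]}, {"translation": [0, 0, 0], "rotation": [0, 0, 0]}, {"translation": [0, 0, -0.03], "rotation": [0, 0, 0]}, {"translation": [0, 0, -0.06], "rotation": [0, 0, 0]}, {"translation": [0, 0, -0.08], "rotation": [0, 0, 0]}, {"translation": [0, 0, -0.08], "rotation": [0, 0, 0]}, {"translation": [0, 0, -0.08], "rotation": [0, 0, 0]}, {"translation": [0, 0, -0.08], "rotation": [0, 0, 0]}])

```text
t: 6.13
eef_pos: [0.5959, -0.1043, 0.2819]
ee_rot: [-3.141, 0.0, -3.082]
force: [0.4, 0.7, -0.4]
width: 0.01
gripper_force: 20.0
```

```bash
python3 - <<'E'
from h import *
s=get_state();print(s["eef_pos"],s["ee_rot"],s["q"].__class__,np.round(s["q"],2),s["width"])
W=cam("wrist");np.savez("pics/w3.npz",fx=W[0]["fx"],fy=W[0]["fy"],cx=W[0]["cx"],cy=W[0]["cy"],R=W[1],p=W[2])
w=grab_frame("wrist");t=grab_frame("top");c=grab_frame("scene")
for n,i in(("w3",w),("t3",t),("s3",c)):cv2.imwrite(f"pics/{n}.png",i)
M=np.zeros((600,800,3),np.uint8)
k=lambda im,x,y,w,h,f:cv2.resize(im[y:y+h,x:x+w],(w*f,h*f),interpolation=cv2.INTER_CUBIC)
M[:384,:512]=w;M[:360,520:800]=k(c,165,150,140,180,2);M[390:600,0:330]=k(t,230,130,110,70,3)
cv2.imwrite("pics/m3.png",M)
E
```

```text
[ 0.59587158 -0.10432824  0.2818909 ] [-3.14140532e+00  6.41735504e-05 -3.08229718e+00] <class 'numpy.ndarray'> [ 0.15  0.2  -0.01  0.   -1.35 -1.66] 0.009993703301130984
```

View pics/m3.png

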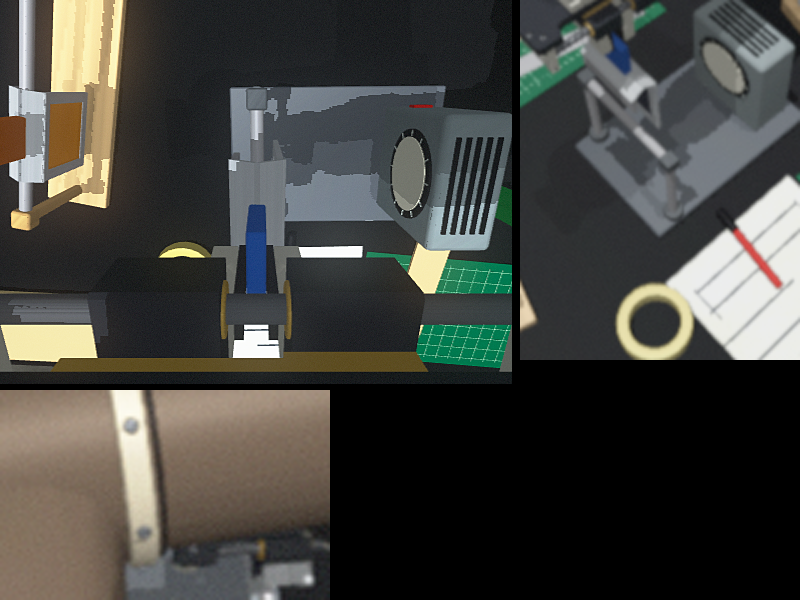

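The wrist view shows the analyser held upright, with its tab at column 257, over the crossbar (near clamp at (257,98), bar at about (257,130)). I'll check the lateral fit and then lower it.

```bash
python3 - <<'E'
from h import *
W=load("pics/w3.npz");im=cv2.imread("pics/w3.png");g=cv2.cvtColor(im,cv2.COLOR_BGR2GRAY)
for r in(118,130,145):print(r,g[r,240:275].tolist())
for d in(-.078,-.069,-.05):
  P=np.array([.5965,-.1045,.161])+d*np.array([np.cos(.0595),np.sin(.0595),0]);print(d,proj(W,P))
print(onz(W,(257,98),.166),onz(W,(257,130),.161))
E
```

```text
118 [140, 140, 136, 139, 137, 139, 139, 135, 138, 138, 134, 153, 174, 181, 192, 211, 221, 203, 179, 171, 166, 149, 130, 91, 76, 78, 76, 76, 76, 77, 75, 74, 75, 69, 131]
130 [137, 136, 135, 135, 137, 135, 135, 134, 136, 132, 138, 155, 172, 179, 187, 209, 220, 205, 186, 171, 164, 152, 136, 95, 70, 74, 77, 75, 74, 74, 77, 74, 76, 74, 73]
145 [132, 132, 132, 133, 132, 132, 131, 134, 133, 136, 106, 94, 102, 110, 110, 112, 116, 116, 114, 111, 109, 107, 102, 91, 72, 76, 71, 72, 72, 77, 75, 72, 75, 95, 100]
-0.078 [256.89907198  97.61315723]
-0.069 [256.89430243 108.56190322]
-0.05 [256.88451722 131.02434762]
[ 0.51886232 -0.10905929  0.166     ] [ 0.54570156 -0.10742532  0.161     ]
```

>>> apply_moves(steps=[{"translation": [0, 0, -0.04], "rotation": [0, 0, 0]}, {"translation": [0, 0, -0.1], "rotation": [0, 0, 0]}, {"translation": [0, 0, -0.17], "rotation": [0, 0, 0]}, {"translation": [0, 0, -0.24], "rotation": [0, 0, 0]}, {"translation": [0, 0, -0.3], "rotation": [0, 0, 0]}, {"translation": [0, 0, -0.35], "rotation": [0, 0, 0]}, {"translation": [0, 0, -0.39], "rotation": [0, 0, 0]}, {"translation": [0, 0, -0.415], "rotation": [0, 0, 0]}, {"translation": [0, 0, -0.43], "rotation": [0, 0, 0]}, {"translation": [0, 0, -0.43], "rotation": [0, 0, 0]}])

```text
t: 7.12
eef_pos: [0.5959, -0.1043, 0.1744]
ee_rot: [-3.141, 0.0, -3.082]
force: [0.3, -0.4, -0.9]
width: 0.0098
gripper_force: 20.0
```

>>> apply_moves(steps=[{"translation": [0, 0, -0.002], "rotation": [0, 0, 0]}, {"translation": [0, 0, -0.004], "rotation": [0, 0, 0]}, {"translation": [0, 0, -0.006], "rotation": [0, 0, 0]}, {"translation": [0, 0, -0.008], "rotation": [0, 0, 0]}, {"translation": [0, 0, -0.008], "rotation": [0, 0, 0]}, {"translation": [0, 0, -0.008], "rotation": [0, 0, 0]}, {"translation": [0, 0, -0.008], "rotation": [0, 0, 0]}, {"translation": [0, 0, -0.008], "rotation": [0, 0, 0]}, {"translation": [0, 0, -0.008], "rotation": [0, 0, 0]}, {"translation": [0, 0, -0.008], "rotation": [0, 0, 0]}])

```text
t: 7.95
eef_pos: [0.5964, -0.1044, 0.1738]
ee_rot: [-3.141, 0.002, -3.082]
force: [-2.2, -0.5, 6.6]
width: 0.0096
gripper_force: 20.1
```

>>> apply_moves(steps=[{"translation": [0, 0, 0], "rotation": [0, 0, 0]}, {"translation": [0, 0, 0], "rotation": [0, 0, 0]}, {"translation": [0, 0, 0], "rotation": [0, 0, 0]}, {"translation": [0, 0, 0], "rotation": [0, 0, 0]}, {"translation": [0, 0, 0], "rotation": [0, 0, 0]}, {"translation": [0, 0, 0], "rotation": [0, 0, 0]}, {"translation": [0, 0, 0], "rotation": [0, 0, 0]}, {"translation": [0, 0, 0], "rotation": [0, 0, 0]}, {"translation": [0, 0, 0], "rotation": [0, 0, 0]}, {"translation": [0, 0, 0], "rotation": [0, 0, 0]}], jaw=-0.2)

```text
t: 8.78
eef_pos: [0.5958, -0.1042, 0.1723]
ee_rot: [-3.142, 0.0, -3.082]
force: [0.2, 0.6, -0.0]
width: 0.0527
gripper_force: 0.0
```

>>> apply_moves(steps=[{"translation": [0, 0, 0.04], "rotation": [0, 0, 0]}, {"translation": [0, 0, 0.1], "rotation": [0, 0, 0]}, {"translation": [0, 0, 0.18], "rotation": [0, 0, 0]}, {"translation": [0, 0, 0.27], "rotation": [0, 0, 0]}, {"translation": [0, 0, 0.36], "rotation": [0, 0, 0]}, {"translation": [0, 0, 0.44], "rotation": [0, 0, 0]}, {"translation": [0, 0, 0.5], "rotation": [0, 0, 0]}, {"translation": [0, 0, 0.54], "rotation": [0, 0, 0]}, {"translation": [0, 0, 0.54], "rotation": [0, 0, 0]}, {"translation": [0, 0, 0.54], "rotation": [0, 0, 0]}])

```text
t: 9.62
eef_pos: [0.5958, -0.1041, 0.3074]
ee_rot: [3.141, 0.001, -3.082]
force: [0.0, 0.0, -0.5]
width: 0.0525
gripper_force: 0.0
```

Contact was felt at 6.6 N and the filter is released. Moving on to the rack.

>>> apply_moves(steps=[{"translation": [0, 0.05, 0], "rotation": [0, 0, 0]}, {"translation": [-0.02, 0.14, 0], "rotation": [0, 0, 0.05]}, {"translation": [-0.05, 0.26, 0], "rotation": [0, 0, 0.1]}, {"translation": [-0.08, 0.4, 0], "rotation": [0, 0, 0.15]}, {"translation": [-0.11, 0.54, 0], "rotation": [0, 0, 0.18]}, {"translation": [-0.14, 0.67, 0], "rotation": [0, 0, 0.18]}, {"translation": [-0.17, 0.79, 0], "rotation": [0, 0, 0.18]}, {"translation": [-0.19, 0.89, 0], "rotation": [0, 0, 0.18]}, {"translation": [-0.2, 0.97, 0], "rotation": [0, 0, 0.18]}, {"translation": [-0.2, 1.0, 0], "rotation": [0, 0, 0.18]}])

```text
t: 10.45
eef_pos: [0.5446, 0.1485, 0.3059]
ee_rot: [-3.141, -0.002, -2.986]
force: [0.1, 0.2, 0.0]
width: 0.0525
gripper_force: 0.0
```

>>> apply_moves(steps=[{"translation": [-0.01, 0.08, 0], "rotation": [0, 0, 0]}, {"translation": [-0.02, 0.18, 0], "rotation": [0, 0, 0]}, {"translation": [-0.04, 0.28, 0], "rotation": [0, 0, 0]}, {"translation": [-0.06, 0.37, 0], "rotation": [0, 0, 0]}, {"translation": [-0.07, 0.44, 0], "rotation": [0, 0, 0]}, {"translation": [-0.07, 0.48, 0], "rotation": [0, 0, 0]}, {"translation": [-0.07, 0.48, 0], "rotation": [0, 0, 0]}, {"translation": [-0.07, 0.48, 0], "rotation": [0, 0, 0]}, {"translation": [-0.07, 0.48, 0], "rotation": [0, 0, 0]}, {"translation": [-0.07, 0.48, 0], "rotation": [0, 0, 0]}])

```text
t: 11.28
eef_pos: [0.5285, 0.2649, 0.3073]
ee_rot: [-3.141, -0.0, -2.989]
force: [0.4, -0.5, 0.7]
width: 0.0525
gripper_force: 0.0
```

```bash
python3 - <<'E'
from h import *
s=get_state();print(s["eef_pos"],s["ee_rot"],np.round(s["q"],2),s["width"])
W=cam("wrist");np.savez("pics/w4.npz",fx=W[0]["fx"],fy=W[0]["fy"],cx=W[0]["cx"],cy=W[0]["cy"],R=W[1],p=W[2])
w=grab_frame("wrist");t=grab_frame("top");c=grab_frame("scene")
for n,i in(("w4",w),("t4",t),("s4",c)):cv2.imwrite(f"pics/{n}.png",i)
print("cell proj",proj(W,(.529,.277,.09)))
M=np.zeros((600,800,3),np.uint8)
k=lambda im,x,y,w,h,f:cv2.resize(im[y:y+h,x:x+w],(w*f,h*f),interpolation=cv2.INTER_CUBIC)
u,v=proj(W,(.54,.31,.09)).astype(int);x0=int(np.clip(u-130,0,252));y0=int(np.clip(v-90,0,204));print(x0,y0)
M[:360,:520]=k(w,x0,y0,260,180,2)
M[370:600,:504]=k(c,175,170,126,77,4)[:230] if 0 else k(c,175,170,168,77,3)[:230] if 0 else 0
M[:400,530:800]=k(c,175,165,90,100,4)[:400,:270] if 0 else cv2.resize(c[165:285,175:256],(270,400),interpolation=cv2.INTER_CUBIC)
cv2.imwrite("pics/m4.png",M)
E
```

```text
[0.52846086 0.26491747 0.30725934] [-3.14146996e+00 -1.29800171e-04 -2.98886307e+00] [ 0.8   0.17  0.    0.   -1.4  -2.21] 0.052508805800097376
cell proj [266.78238932 166.51257661]
162 89
```

View pics/m4.png

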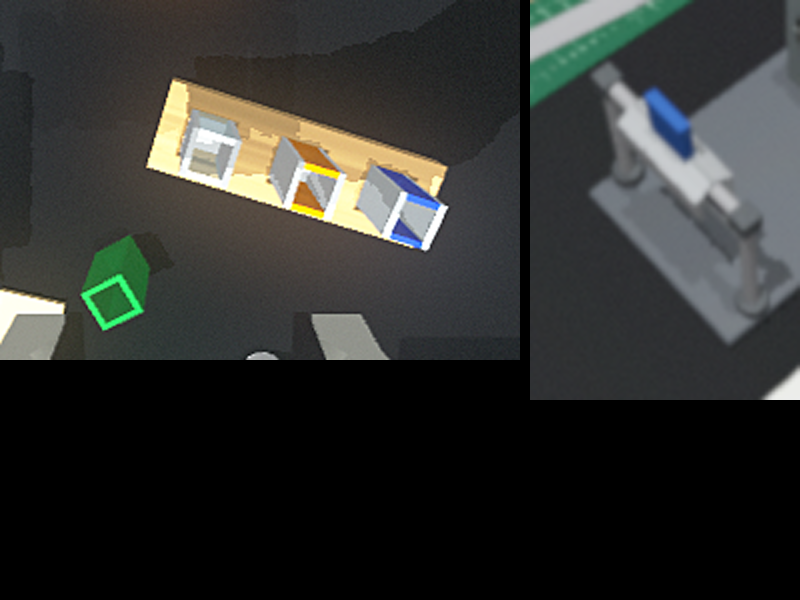

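The analyser hangs plumb on the crossbar in the scene crop. The rack crop shows clear (210,150), amber (308,185) and blue (405,215). The amber and blue cells' coloured windows appear to face across the rack rather than along it, so I'll check the clear cell's own walls enlarged.

```bash
python3 - <<'E'
from h import *
w=cv2.imread("pics/w4.png")
x0,y0=240,135
c=cv2.resize(w[y0:y0+60,x0:x0+80],(800,600),interpolation=cv2.INTER_CUBIC);cv2.imwrite("pics/c5.png",c)
E
```

```text
(no output)
```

View pics/c5.png

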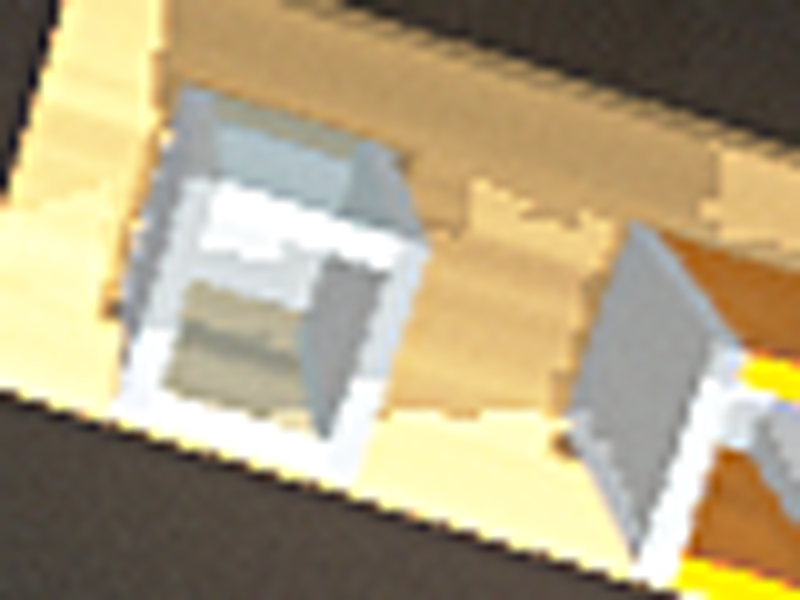

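The clear cell's face across the rack (210–350, 150–200 in the crop) is see-through between white wall edges. Its left wall and inner right wall are grey frosted. So the frosted sides face along the row, and I grip along the row. Rim corners in the crop: (190,180), (428,240), (355,480), (118,405).

```bash
python3 - <<'E'
from h import *
W=load("pics/w4.npz")
P=np.array([onz(W,(240+a/10,135+b/10),.09) for a,b in((190,180),(428,240),(355,480),(118,405))])
print(P.round(4).tolist(),"centre",P.mean(0))
e=(P[1]+P[2]-P[0]-P[3]);print("row dir",np.degrees(np.arctan2(e[1],e[0])),np.linalg.norm(e)/2)
e=(P[2]+P[3]-P[0]-P[1]);print("x dir",np.degrees(np.arctan2(e[1],e[0])),np.linalg.norm(e)/2)
# rack edges: far-edge line (image bottom) & near corners from m4 crop, z=.024
R=[onz(W,(162+a/2,89+b/2),.024) for a,b in((173,80),(447,166),(148,168))]
print(R);d=R[1]-R[0];print("rack row",np.degrees(np.arctan2(d[1],d[0])),np.linalg.norm(d))
B=np.array([onz(W,(162+a/2,89+b/2),.09) for a,b in((402,190),(447,205),(428,250),(385,238))]);print("blue",B.mean(0))
A=np.array([onz(W,(162+a/2,89+b/2),.09) for a,b in((303,163),(347,180),(325,220),(285,205))]);print("amber",A.mean(0))
E
```

```text
[[0.5145, 0.2654, 0.09], [0.5172, 0.2942, 0.09], [0.5473, 0.2906, 0.09], [0.5425, 0.261, 0.09]] centre [0.53039479 0.2778193  0.09      ]
row dir 82.59125198294339 0.029461397723484706
x dir -7.751087970200707 0.0293262899326763
[array([0.49580324, 0.24889713, 0.024     ]), array([0.52506501, 0.44546947, 0.024     ]), array([0.55793683, 0.24047544, 0.024     ])]
rack row 81.533120895153 0.1987383643963539
blue [0.55041371 0.4081125  0.09      ]
amber [0.54188226 0.34357686 0.09      ]
```

>>> apply_moves(steps=[{"translation": [0, 0.02, 0], "rotation": [0, 0, -0.12]}, {"translation": [0.004, 0.04, -0.04], "rotation": [0, 0, -0.3]}, {"translation": [0.008, 0.052, -0.12], "rotation": [0, 0, -0.48]}, {"translation": [0.008, 0.052, -0.22], "rotation": [0, 0, -0.558]}, {"translation": [0.008, 0.052, -0.33], "rotation": [0, 0, -0.558]}, {"translation": [0.008, 0.052, -0.43], "rotation": [0, 0, -0.558]}, {"translation": [0.008, 0.052, -0.53], "rotation": [0, 0, -0.558]}, {"translation": [0.008, 0.052, -0.6], "rotation": [0, 0, -0.558]}, {"translation": [0.008, 0.052, -0.63], "rotation": [0, 0, -0.558]}, {"translation": [0.008, 0.052, -0.63], "rotation": [0, 0, -0.558]}], jaw=0, newtons=12)

```text
t: 12.27
eef_pos: [0.5296, 0.2778, 0.1481]
ee_rot: [-3.139, -0.002, 3.002]
force: [0.3, 0.8, 1.0]
width: 0.0437
gripper_force: 0.0
```

>>> apply_moves(steps=[{"translation": [0, 0, 0], "rotation": [0, 0, 0]}, {"translation": [0, 0, 0], "rotation": [0, 0, 0]}, {"translation": [0, 0, 0], "rotation": [0, 0, 0]}, {"translation": [0, 0, 0], "rotation": [0, 0, 0]}, {"translation": [0, 0, 0], "rotation": [0, 0, 0]}, {"translation": [0, 0, 0], "rotation": [0, 0, 0]}, {"translation": [0, 0, 0], "rotation": [0, 0, 0]}, {"translation": [0, 0, 0], "rotation": [0, 0, 0]}, {"translation": [0, 0, 0], "rotation": [0, 0, 0]}, {"translation": [0, 0, 0], "rotation": [0, 0, 0]}])

```text
t: 13.1
eef_pos: [0.5303, 0.2788, 0.1498]
ee_rot: [-3.141, -0.0, 3.003]
force: [-0.1, 0.7, 0.1]
width: 0.0437
gripper_force: 0.0
```

```bash
python3 - <<'E'
from h import *
s=get_state();print(s["eef_pos"],s["ee_rot"],np.round(s["q"],2),s["width"])
W=cam("wrist");np.savez("pics/w6.npz",fx=W[0]["fx"],fy=W[0]["fy"],cx=W[0]["cx"],cy=W[0]["cy"],R=W[1],p=W[2])
w=grab_frame("wrist");cv2.imwrite("pics/w6.png",w)
for P in((.5304,.2778,.09),(.515,.280,.09)):print(proj(W,P))
E
```

```text
[0.53026197 0.27880257 0.14976421] [-3.14149924e+00 -7.63347028e-05  3.00306527e+00] [ 0.81  0.27 -0.23 -0.   -1.07 -2.52] 0.04368788169875496
[255.98188693 206.77685556]
[256.04971063 186.73974316]
```

View pics/w6.png

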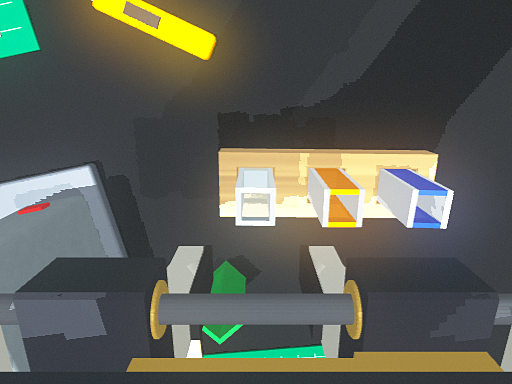

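The clear cell's rim centre at (255.5,206) sits exactly where projected and the fingers are symmetric about it. Descending and closing.

>>> apply_moves(steps=[{"translation": [0, -0.002, -0.04], "rotation": [0, 0, 0]}, {"translation": [0, -0.004, -0.1], "rotation": [0, 0, 0]}, {"translation": [0, -0.004, -0.16], "rotation": [0, 0, 0]}, {"translation": [0, -0.004, -0.22], "rotation": [0, 0, 0]}, {"translation": [0, -0.004, -0.28], "rotation": [0, 0, 0]}, {"translation": [0, -0.004, -0.33], "rotation": [0, 0, 0]}, {"translation": [0, -0.004, -0.37], "rotation": [0, 0, 0]}, {"translation": [0, -0.004, -0.394], "rotation": [0, 0, 0]}, {"translation": [0, -0.004, -0.394], "rotation": [0, 0, 0]}, {"translation": [0, -0.004, -0.394], "rotation": [0, 0, 0]}])

```text
t: 13.98
eef_pos: [0.5304, 0.2778, 0.0512]
ee_rot: [-3.141, -0.0, 3.003]
force: [0.6, 0.2, 0.6]
width: 0.0438
gripper_force: 0.0
```

>>> apply_moves(steps=[{"translation": [0, 0, 0], "rotation": [0, 0, 0]}, {"translation": [0, 0, 0], "rotation": [0, 0, 0]}, {"translation": [0, 0, 0], "rotation": [0, 0, 0]}, {"translation": [0, 0, 0], "rotation": [0, 0, 0]}, {"translation": [0, 0, 0], "rotation": [0, 0, 0]}, {"translation": [0, 0, 0], "rotation": [0, 0, 0]}, {"translation": [0, 0, 0], "rotation": [0, 0, 0]}, {"translation": [0, 0, 0], "rotation": [0, 0, 0]}, {"translation": [0, 0, 0], "rotation": [0, 0, 0]}, {"translation": [0, 0, 0], "rotation": [0, 0, 0]}], jaw=1, newtons=12)

```text
t: 14.82
eef_pos: [0.5308, 0.2782, 0.052]
ee_rot: [3.141, 0.001, 3.003]
force: [-0.6, -0.0, 5.3]
width: 0.0297
gripper_force: 12.0
```

>>> apply_moves(steps=[{"translation": [0, 0, 0.03], "rotation": [0, 0, 0]}, {"translation": [0, 0, 0.08], "rotation": [0, 0, 0]}, {"translation": [0, 0, 0.15], "rotation": [0, 0, 0]}, {"translation": [0, 0, 0.24], "rotation": [0, 0, 0]}, {"translation": [0, 0, 0.34], "rotation": [0, 0, 0]}, {"translation": [0, 0, 0.46], "rotation": [0, 0, 0]}, {"translation": [0, 0, 0.58], "rotation": [0, 0, 0]}, {"translation": [0, 0, 0.69], "rotation": [0, 0, 0]}, {"translation": [0, 0, 0.77], "rotation": [0, 0, 0]}, {"translation": [0, 0, 0.8], "rotation": [0, 0, 0]}])

```text
t: 15.65
eef_pos: [0.5312, 0.2783, 0.2552]
ee_rot: [3.138, 0.003, 3.003]
force: [0.8, 0.0, -0.3]
width: 0.0296
gripper_force: 12.0
```

>>> apply_moves(steps=[{"translation": [0, -0.02, 0.02], "rotation": [0, 0, 0.05]}, {"translation": [0.01, -0.07, 0.04], "rotation": [0, 0, 0.12]}, {"translation": [0.02, -0.15, 0.04], "rotation": [0, 0, 0.22]}, {"translation": [0.04, -0.25, 0.04], "rotation": [0, 0, 0.34]}, {"translation": [0.06, -0.36, 0.04], "rotation": [0, 0, 0.46]}, {"translation": [0.08, -0.48, 0.04], "rotation": [0, 0, 0.58]}, {"translation": [0.1, -0.6, 0.04], "rotation": [0, 0, 0.7]}, {"translation": [0.12, -0.71, 0.04], "rotation": [0, 0, 0.82]}, {"translation": [0.14, -0.82, 0.04], "rotation": [0, 0, 0.93]}, {"translation": [0.15, -0.9, 0.04], "rotation": [0, 0, 1.0]}])

```text
t: 16.48
eef_pos: [0.5673, 0.0507, 0.2604]
ee_rot: [3.141, -0.002, -2.754]
force: [-0.1, -0.3, -0.9]
width: 0.0296
gripper_force: 12.0
```

>>> apply_moves(steps=[{"translation": [0.01, -0.06, 0], "rotation": [0, 0, 0.1]}, {"translation": [0.02, -0.11, 0], "rotation": [0, 0, 0.22]}, {"translation": [0.03, -0.15, 0], "rotation": [0, 0, 0.34]}, {"translation": [0.04, -0.18, 0], "rotation": [0, 0, 0.46]}, {"translation": [0.05, -0.21, 0], "rotation": [0, 0, 0.58]}, {"translation": [0.06, -0.24, 0], "rotation": [0, 0, 0.7]}, {"translation": [0.07, -0.26, 0], "rotation": [0, 0, 0.81]}, {"translation": [0.08, -0.28, 0], "rotation": [0, 0, 0.9]}, {"translation": [0.09, -0.29, 0], "rotation": [0, 0, 0.97]}, {"translation": [0.09, -0.29, 0], "rotation": [0, 0, 1.0]}])

```text
t: 17.32
eef_pos: [0.5899, -0.0202, 0.2602]
ee_rot: [3.14, -0.001, -2.232]
force: [0.6, -0.1, -1.3]
width: 0.0302
gripper_force: 12.0
```

>>> apply_moves(steps=[{"translation": [0, 0, 0], "rotation": [0, 0, 0.05]}, {"translation": [0, 0, 0], "rotation": [0, 0, 0.14]}, {"translation": [0, 0, 0], "rotation": [0, 0, 0.26]}, {"translation": [0, 0, 0], "rotation": [0, 0, 0.4]}, {"translation": [0, 0, 0], "rotation": [0, 0, 0.54]}, {"translation": [0, 0, 0], "rotation": [0, 0, 0.68]}, {"translation": [0, 0, 0], "rotation": [0, 0, 0.8]}, {"translation": [0, 0, 0], "rotation": [0, 0, 0.9]}, {"translation": [0, 0, 0], "rotation": [0, 0, 0.97]}, {"translation": [0, 0, 0], "rotation": [0, 0, 1.0]}])

```text
t: 18.15
eef_pos: [0.5897, -0.0195, 0.2606]
ee_rot: [3.14, -0.0, -1.708]
force: [1.0, 0.6, -0.7]
width: 0.0294
gripper_force: 12.0
```

>>> apply_moves(steps=[{"translation": [0, 0, 0], "rotation": [0, 0, 0.05]}, {"translation": [0, 0, 0], "rotation": [0, 0, 0.12]}, {"translation": [0, 0, 0], "rotation": [0, 0, 0.2]}, {"translation": [0, 0, 0], "rotation": [0, 0, 0.28]}, {"translation": [0, 0, 0], "rotation": [0, 0, 0.34]}, {"translation": [0, 0, 0], "rotation": [0, 0, 0.377]}, {"translation": [0, 0, 0], "rotation": [0, 0, 0.377]}, {"translation": [0, 0, 0], "rotation": [0, 0, 0.377]}, {"translation": [0, 0, 0], "rotation": [0, 0, 0.377]}, {"translation": [0, 0, 0], "rotation": [0, 0, 0.377]}])

```text
t: 18.98
eef_pos: [0.5902, -0.0197, 0.2613]
ee_rot: [3.141, -0.0, -1.513]
force: [-0.3, 0.3, 0.5]
width: 0.0297
gripper_force: 12.0
```

```bash
python3 - <<'E'
from h import *
s=get_state();print(s["eef_pos"],s["ee_rot"],np.round(s["q"],2),s["width"])
W=cam("wrist");c=W[2];print(c)
im=grab_frame("wrist");cv2.imwrite("pics/w7.png",im);cv2.imwrite("pics/s7.png",grab_frame("scene"))
hsv=cv2.cvtColor(im,cv2.COLOR_BGR2HSV);m=cv2.inRange(hsv,(100,120,60),(130,255,255))
k,_,st,ce=cv2.connectedComponentsWithStats(m)
for i in range(1,k):
    if st[i][4]>60:print(ce[i].round(1),st[i],onz(W,ce[i],.209))
print("expect tab",proj(W,(.5965,-.1045,.209)))
E
```

```text
[ 0.59023907 -0.0197081   0.26126104] [ 3.14147282e+00 -5.00904469e-06 -1.51274769e+00] [ 0.3   0.19 -0.08 -0.   -1.3  -0.24] 0.029701010847854613
[ 0.59562312 -0.10373409  0.44671616]
[252.8  88.3] [223  80  60  17 962] [ 0.59755152 -0.1053357   0.209     ]
expect tab [254.31207564  89.75393028]
```

>>> apply_moves(steps=[{"translation": [0.005, 0, -0.04], "rotation": [0, 0, 0]}, {"translation": [0.005, 0, -0.1], "rotation": [0, 0, 0]}, {"translation": [0.005, 0, -0.18], "rotation": [0, 0, 0]}, {"translation": [0.005, 0, -0.26], "rotation": [0, 0, 0]}, {"translation": [0.005, 0, -0.34], "rotation": [0, 0, 0]}, {"translation": [0.005, 0, -0.42], "rotation": [0, 0, 0]}, {"translation": [0.005, 0, -0.49], "rotation": [0, 0, 0]}, {"translation": [0.005, 0, -0.55], "rotation": [0, 0, 0]}, {"translation": [0.005, 0, -0.58], "rotation": [0, 0, 0]}, {"translation": [0.005, 0, -0.593], "rotation": [0, 0, 0]}])

```text
t: 19.92
eef_pos: [0.5906, -0.0199, 0.1112]
ee_rot: [3.139, -0.0, -1.512]
force: [-0.9, 0.5, -0.4]
width: 0.0296
gripper_force: 12.0
```

>>> apply_moves(steps=[{"translation": [0, 0, 0], "rotation": [0, 0, 0]}, {"translation": [0, 0, 0], "rotation": [0, 0, 0]}, {"translation": [0, 0, 0], "rotation": [0, 0, 0]}, {"translation": [0, 0, 0], "rotation": [0, 0, 0]}, {"translation": [0, 0, 0], "rotation": [0, 0, 0]}, {"translation": [0, 0, 0], "rotation": [0, 0, 0]}, {"translation": [0, 0, 0], "rotation": [0, 0, 0]}, {"translation": [0, 0, 0], "rotation": [0, 0, 0]}, {"translation": [0, 0, 0], "rotation": [0, 0, 0]}, {"translation": [0, 0, 0], "rotation": [0, 0, 0]}])

```text
t: 20.75
eef_pos: [0.5916, -0.0197, 0.1131]
ee_rot: [-3.142, 0.0, -1.512]
force: [0.2, 0.7, -0.7]
width: 0.0299
gripper_force: 12.0
```

```bash
python3 - <<'E'
from h import *
s=get_state();print(s["eef_pos"],s["ee_rot"],s["width"],s["force"],s["gripper_force"])
W=cam("wrist");im=grab_frame("wrist");c=grab_frame("scene");cv2.imwrite("pics/w8.png",im);cv2.imwrite("pics/s8.png",c)
S=cam("scene")
for v,a,b in(("scene",c,S),("wrist",im,W)):
  m=cv2.inRange(cv2.cvtColor(a,cv2.COLOR_BGR2HSV),(100,120,50),(130,255,255));k,_,st,ce=cv2.connectedComponentsWithStats(m)
  e=proj(b,(.5965,-.1045,.2))
  print(v,e,[(ce[i].round(1).tolist(),st[i][4]) for i in range(1,k) if st[i][4]>15 and np.hypot(*(ce[i]-e))<60])
M=np.zeros((384,800,3),np.uint8);M[:,:512]=im;M[:,512:]=cv2.resize(c[140:260,180:270],(288,384),interpolation=cv2.INTER_CUBIC);cv2.imwrite("pics/m8.png",M)
E
```

```text
[ 0.59157434 -0.01965093  0.11308287] [-3.14155647e+00  6.63413342e-06 -1.51192664e+00] 0.02986786586758899 [ 0.24744762  0.69889344 -0.69292647] 11.972969323396683
scene [216.04606972 199.47698008] [([216.3, 200.5], np.int32(159))]
wrist [257.48125499  88.28652021] [([253.6, 82.6], np.int32(6496))]
```

View pics/m8.png

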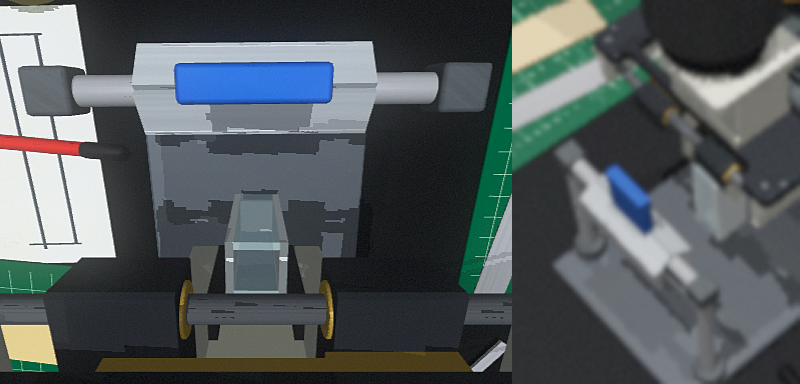

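The view shows the analyser hanging centred, tab at (254,83). The clear cell is held upright by its frosted sides at (257,245), with its clear window facing the analyser and clear of everything. I'm handing in.

```bash
python3 -c "
from station import *
print(job_done())"
```

```text
the job is handed in; nothing more can be done
None
```

The job is handed in at about 21 s of 61 s; no verdict was shown. The last pictures show the grey analyser hanging centred on the crossbar, and the clear cell held upright by its frosted sides in the light path, clear of everything.

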